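Set out paint bottles by size beside the spray gun

TASK

Stand the four white bottles on the row of black rubber pads in order of size, one in the middle of each pad: the smallest on the pad nearest the spray gun, the largest on the pad farthest from it. Set each one down gently and upright, do not tip or drop any, and leave the spray gun and the mixing cup where they stand.

Things in the scene. Friction and masses are not known exactly. Their poses are not given: they have to be found in the camera images.
- b62_mid (a point): Centre (half-way up, on the upright axis) of the smallest bottle: a closed, round white plastic bottle, 62 mm tall in all and 40 mm in diameter, straight-sided up to 36 mm above its foot, then a 9 mm sloping shoulder and a ribbed screw cap 29 mm in diameter on top. z along the axis, foot at 31 mm below this point. Stands loose and upright on the bench (z=0) at the start; all four look alike but for size.
- b80_mid (a point): Centre (half-way up, on the upright axis) of the second smallest bottle: a closed, round white plastic bottle, 80 mm tall in all and 46 mm in diameter, straight-sided up to 54 mm above its foot, then a 9 mm sloping shoulder and a ribbed screw cap 33 mm in diameter on top. z along the axis, foot at 40 mm below this point. Stands loose and upright on the bench (z=0) at the start; all four look alike but for size.
- b98_mid (a point): Centre (half-way up, on the upright axis) of the second largest bottle: a closed, round white plastic bottle, 98 mm tall in all and 52 mm in diameter, straight-sided up to 72 mm above its foot, then a 9 mm sloping shoulder and a ribbed screw cap 37 mm in diameter on top. z along the axis, foot at 49 mm below this point. Stands loose and upright on the bench (z=0) at the start; all four look alike but for size.
- b116_mid (a point): Centre (half-way up, on the upright axis) of the largest bottle: a closed, round white plastic bottle, 116 mm tall in all and 58 mm in diameter, straight-sided up to 90 mm above its foot, then a 9 mm sloping shoulder and a ribbed screw cap 41 mm in diameter on top. z along the axis, foot at 58 mm below this point. Stands loose and upright on the bench (z=0) at the start; all four look alike but for size.
- pad1: First pad of the row, counted from the robot's left (+y) end: a fixed black round rubber pad, 68 mm in diameter, 3 mm thick, on a flat aluminium strip (390 x 90 x 4 mm) lying on the bench. Origin: centre of its underside, 4 mm above the bench, so a bottle stands 3 mm above this point (7 mm above the bench). Pads lie about 90 mm apart, centre to centre; the row may be turned a little and either of its ends may be the gun's end.
- pad2: Second pad of the row, counted from the robot's left (+y) end: a fixed black round rubber pad, 68 mm in diameter, 3 mm thick, on a flat aluminium strip (390 x 90 x 4 mm) lying on the bench. Origin: centre of its underside, 4 mm above the bench, so a bottle stands 3 mm above this point (7 mm above the bench). Pads lie about 90 mm apart, centre to centre; the row may be turned a little and either of its ends may be the gun's end.
- pad3: Third pad of the row, counted from the robot's left (+y) end: a fixed black round rubber pad, 68 mm in diameter, 3 mm thick, on a flat aluminium strip (390 x 90 x 4 mm) lying on the bench. Origin: centre of its underside, 4 mm above the bench, so a bottle stands 3 mm above this point (7 mm above the bench). Pads lie about 90 mm apart, centre to centre; the row may be turned a little and either of its ends may be the gun's end.
- pad4: Fourth pad of the row, counted from the robot's left (+y) end: a fixed black round rubber pad, 68 mm in diameter, 3 mm thick, on a flat aluminium strip (390 x 90 x 4 mm) lying on the bench. Origin: centre of its underside, 4 mm above the bench, so a bottle stands 3 mm above this point (7 mm above the bench). Pads lie about 90 mm apart, centre to centre; the row may be turned a little and either of its ends may be the gun's end.
- gun: Steel paint spray gun with a white cup with a purple ring on top, on a bench stand (base plate 100 x 85 mm), fixed, 223 mm tall; its white cup (81 mm across) begins 136 mm up. It stands about 120 mm beyond one end pad of the row; which end varies. Origin: centre of the base's underside.
- cup: Empty open white plastic mixing cup, 76 mm across the rim, 90 mm tall, loose, standing about 120 mm beyond the other end of the row. Origin: centre of its underside. To be left alone.
There are look-alikes about, which are no part of the job. What is shaped like the part that bears b116_mid but green or yellow is not meant.

How it is judged:
By the outcome, as a careful person would: the job done as asked, in the order asked, and still so for the second after the job is handed in, with the robot touching nothing.
It also fails if it takes over 115 s, if anything falls off the work surface, if the arm or the gripper's body presses on something with over 40 N, if the wrist force passes 120 N, or if a joint passes its speed limit or range.

ROBOT

A 6-joint arm with a two-finger parallel gripper is mounted at the origin on the work surface. World frame = base frame: x ahead of the robot, y to its left, z up, the work surface at z = 0. Lengths are in mm, angles in rad, forces in N, time in s.
With the tool pointing down it reaches from about 350 to 875 mm from the base axis. Payload 4.2 kg.
Tool frame: the origin (TCP) lies at the very end of the fingers, on their centre line; the grasp point (between the pads) lies 19 mm behind it; z points along the fingers, y is the line along which they close (so a half turn about z gives the same grasp; the last joint's range is limited). The gripper opens to 85 mm and grips with 20 to 120 N. Pads are 22 mm wide; open, the fingers measure 114 mm over their backs; the gripper's body (76 mm by 85 mm) begins 54 mm behind the grasp point. The pads swing forward as they close: fully open they stand 13 mm farther back than shut.
Start: joints at [1.445, 0.385, 0.008, 0, -1.194, -0.259], TCP at [234.575, 579.287, 231.312] pointing down, gripper open.
Joint ranges: [-3.14, 3.14], [-1.21, 2.06], [-1.07, 1.41], [-3.16, 2.05], [-2.99, -0.16], [-3.1, 3.1]. Speed limits (rad/s): [2.79, 2.79, 3.14, 3.14, 3.14, 3.14].

INTERFACE

Orientations are given as a unit quaternion [x, y, z, w].
In Python, from bench import arm, optics gives the robot as it stands. The module is installed in compiled form; this text tells all that it offers.
- The arm moves only by the tool step_arm, never from a script. Its argument "motion" is a list of rows, each an object with "dr": the turn, a rotation vector about the tool's x, y, z in units of 8 degrees (1.0 is 8 degrees), a list of three; "slide": the shift along the tool's x, y, z in mm, a list of three; "jaw": the finger opening in mm, from 0 to 85.4. A call has exactly 8 rows; each row is the pose to reach, as a shift and turn from the pose commanded when the call began, along the tool's axes at that moment; what a row does not reach only later rows make up. A row lasts 1/8 s, in which the tool goes at most 62.5 mm and 10.7 degrees, less where a joint would pass 70% of its speed; a pose out of reach is approached as far as the arm can. A call with a gripper value outside its range is refused whole. The fingers move at their own pace and stop on an object; the grip force is fixed at half the most. Time passes only in rows, so rows that repeat a pose let the fingers close, or fill a call up. It gives the time, the measured TCP pose, the force, the opening and the grip force at its end, in the units of the state.
- arm.read_state(): the state, without advancing time (a new reading comes with each control period).
- optics.get_image(name): name is "scene" or "top" or "wrist"; returns the picture (480x640x3 uint8, blue, green, red); there is no depth.
- optics.camera_info(name): a dict with "camera_matrix" (3x3 intrinsics, pixels), "view" (4x4, takes a point from world to camera coordinates); the wrist camera has in their place "T_tool_cam" (4x4, takes a point from camera to tool coordinates, whose origin is the TCP and whose axes are the flange's). Camera axes: x right, y up, looking along -z (the intrinsics and any distortion apply to the point x, -y, -z); pixel columns grow to the right and rows downward; lengths in mm; the calibration is good to about 2 mm. A picture is of the moment at which its call begins: read the wrist's pose just before it. camera_info takes no time and is no camera call.
- arm.job_done(): hands the job in; it is judged then, once.
The state is a dict: "clock": time; "joints": joint angles; "joint_vel": joint speeds; "joint_efforts": joint torques, N m; "position": TCP position; "ee_rot": TCP orientation; "contact_force": force on the tool from outside, world axes, zero at the start; "wrist_torque": the same for the moment, N m; "gripper_width": finger opening in mm; "grasp_force": force on a finger pad.
Only numpy, scipy, OpenCV 4.12 (cv2) and the standard library are available. Lean on these libraries where they do the work, as an engineer would, in place of code of your own. Each camera call takes 0.05 s, during which the arm holds its last target. There are 200 camera calls.

## Working session

There is one attempt and no reset: what is moved stays moved. The work goes in short steps, Python scripts to look and compute and a tool call to move; the robot and the scene stay as the last step left them, time stands still between calls to the robot, and variables do not carry over. Pictures are saved under pics/ and viewed, at most 14 in all, crops included, and the job is handed in when it is done.

Besides the shell and the picture viewer there is one more tool, called after "Request:" as name([rows], argument=value, ...), one row to a line, values as JSON. step_arm: Moves the arm, as the interface text tells. Its arguments: {"type":"object","properties":{"motion":{"type":"array","items":{"type":"object","properties":{"dr":{"type":"array","items":{"type":"number"}},"slide":{"type":"array","items":{"type":"number"}},"jaw":{"type":"number"}}}}},"required":["motion"]}

```bash
mkdir -p pics
python3 - <<'E'
from bench import arm, optics
import cv2, numpy as np
s=arm.read_state(); print({k:np.round(v,3).tolist() for k,v in s.items()})
for n in ("scene","top","wrist"):
    cv2.imwrite(f"pics/{n}0.png",optics.get_image(n)); print(n,{k:(np.round(v,3).tolist() if not isinstance(v,str) else v) for k,v in optics.camera_info(n).items()})
E
```

```text
{'clock': 0.0, 'joints': [1.445, 0.386, 0.007, -0.0, -1.194, -0.259], 'joint_vel': [-0.0, 0.0, 0.0, 0.001, -0.001, 0.0], 'joint_efforts': [0.0, -39.229, 18.841, 4.186, -0.005, 0.0], 'position': [234.363, 578.762, 230.227], 'ee_rot': [0.982, -0.191, -0.0, 0.001], 'contact_force': [0.559, -0.533, 0.109], 'wrist_torque': [-0.038, 0.028, -0.075], 'grasp_force': 0.0, 'gripper_width': 85.391}
scene {'camera_matrix': [[554.743, 0.0, 316.764], [0.0, 554.743, 237.768], [0.0, 0.0, 1.0]], 'view': [[0.871, 0.491, 0.009, -411.421], [-0.29, 0.499, 0.817, 109.059], [0.397, -0.714, 0.577, -1307.734], [0.0, 0.0, 0.0, 1.0]]}
top {'camera_matrix': [[558.7, 0.0, 314.776], [0.0, 558.7, 235.116], [0.0, 0.0, 1.0]], 'view': [[-0.005, -1.0, 0.009, -20.442], [0.992, -0.004, 0.125, -507.058], [-0.125, 0.01, 0.992, -1051.304], [0.0, 0.0, 0.0, 1.0]]}
wrist {'camera_matrix': [[428.94, 0.0, 313.695], [0.0, 428.94, 240.854], [0.0, 0.0, 1.0]], 'T_tool_cam': [[0.0, 0.946, 0.324, 84.957], [1.0, -0.0, 0.001, -0.161], [0.001, 0.324, -0.946, -141.983], [0.0, 0.0, 0.0, 1.0]]}
```

View pics/top0.png

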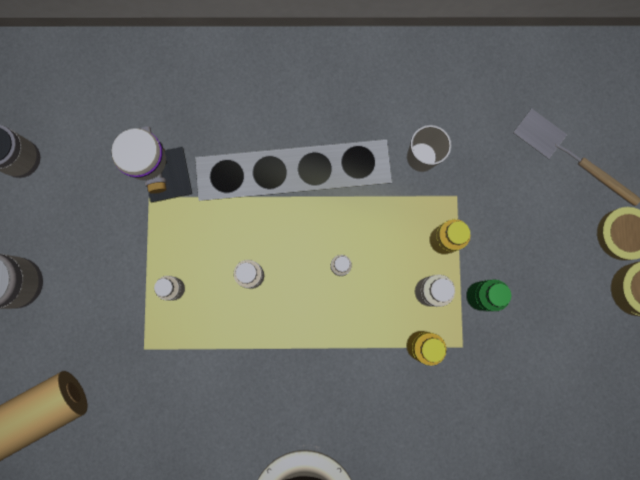

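View pics/scene0.png

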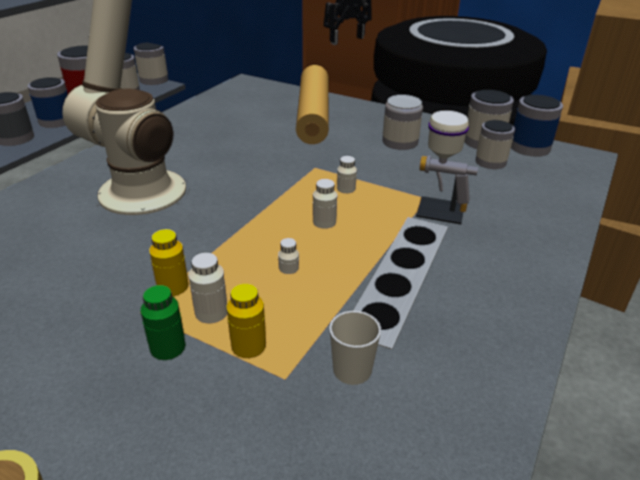

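The top view shows the gun at left (140,155), so pad1 (nearest +y, px 227,176) takes the smallest bottle. The pads run on to (358,162). The white bottles are at (167,288), (248,274), (341,265) and (438,291), and the last stands among the yellow and green look-alikes.

```bash
cat > h.py <<'E'
import cv2, numpy as np
from bench import arm, optics
from scipy.spatial.transform import Rotation as R
def cam(n, s=None):
    c=optics.camera_info(n); K=np.array(c["camera_matrix"])
    if n=="wrist":
        T=np.eye(4); T[:3,:3]=R.from_quat(s["ee_rot"]).as_matrix(); T[:3,3]=s["position"]
        return K, T@np.array(c["T_tool_cam"])
    return K, np.linalg.inv(np.array(c["view"]))
def ray(n,u,v,z,s=None):
    K,M=cam(n,s); d=M[:3,:3]@np.array([(u-K[0,2])/K[0,0],-(v-K[1,2])/K[1,1],-1.]); o=M[:3,3]
    return o+d*(z-o[2])/d[2]
def proj(n,p,s=None):
    K,M=cam(n,s); q=np.linalg.inv(M)@np.append(p,1); return K[0,0]*q[0]/-q[2]+K[0,2], K[1,1]*-q[1]/-q[2]+K[1,2]
E
python3 - <<'E'
from h import *
print(optics.camera_info("top").keys())
im=cv2.imread("pics/top0.png"); hsv=cv2.cvtColor(im,cv2.COLOR_BGR2HSV)
d=(im.max(2)<45).astype(np.uint8); d=d[:, :]
for c in cv2.findContours(d,0,1)[0]:
    a=cv2.contourArea(c)
    if 500<a<1500:
        e=cv2.fitEllipse(c); print("dark",np.round(e[0],1),np.round(e[1],1),ray("top",*e[0],7).round(1))
w=((hsv[...,1]<60)&(hsv[...,2]>110)).astype(np.uint8)
for c in cv2.findContours(w,0,1)[0]:
    a=cv2.contourArea(c)
    if 150<a<3000:
        (u,v),r=cv2.minEnclosingCircle(c); print("white",a,cv2.boundingRect(c),round(u,1),round(v,1),round(r,1))
cr=[cv2.resize(im[v-25:v+25,u-25:u+25],(400,300) if 0 else (300,300),interpolation=cv2.INTER_CUBIC) for u,v in((167,288),(248,274),(341,265),(438,291))]
cv2.imwrite("pics/m.png",np.vstack([np.hstack(cr[:2]),np.hstack(cr[2:])]))
E
```

```text
dict_keys(['camera_matrix', 'view'])
dark [226.5 175.9] [30.3 31.3] [630.7 153.7   7. ]
dark [358.4 160.2] [26.3 31.6] [ 662.3 -111.9    7. ]
white 1522.0 (258, 451, 93, 29) 304.0 479.0 46.0
white 466.0 (154, 275, 25, 26) 167.2 287.3 13.6
white 774.0 (423, 274, 32, 33) 438.5 289.8 16.8
white 630.5 (233, 259, 30, 30) 247.8 273.6 15.3
white 244.0 (0, 258, 12, 40) 0.0 277.5 19.5
white 354.5 (330, 254, 22, 23) 340.7 264.9 11.2
white 1672.5 (111, 126, 49, 48) 134.5 148.5 25.7
white 1261.0 (411, 124, 41, 41) 430.4 144.3 21.1
white 1267.0 (514, 109, 67, 51) 548.9 140.4 36.2
```

View pics/m.png

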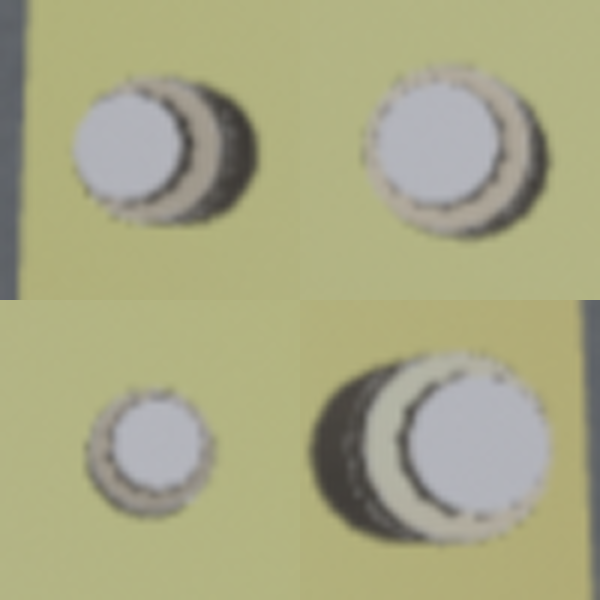

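The crops show the cap tops as clean blue-grey discs. Their sizes confirm the order: 341 is the smallest, then 167, 248 and 438.

```bash
cat >> h.py <<'E'
H={'b62':62,'b80':80,'b98':98,'b116':116}
def caps(im,area=(100,900)):
    b,g,r=[im[...,i].astype(int) for i in range(3)]
    m=((b>150)&(b>=r)&(abs(b-g)<30)).astype(np.uint8); out=[]
    for c in cv2.findContours(m,0,cv2.CHAIN_APPROX_NONE)[0]:
        if area[0]<cv2.contourArea(c)<area[1]:
            e=cv2.fitEllipse(c); out.append((np.array(e[0]),np.array(e[1]),cv2.contourArea(c)))
    return out
E
python3 - <<'E'
from h import *
im=cv2.imread("pics/top0.png")
for e,ax,a in caps(im):
    print("cap",e.round(1),ax.round(1),a,{k:ray("top",*e,h).round(1)[:2].tolist() for k,h in H.items()})
sub=im[135:205,195:395].max(2); print(sub[30:36,30:36:2],sub[30,70:80:3])
m=np.zeros(im.shape[:2],np.uint8); m[135:205,195:395]=sub<75
P=[]
for c in cv2.findContours(m,0,1)[0]:
    if cv2.contourArea(c)>400:
        e=cv2.fitEllipse(cv2.convexHull(c)); p=ray("top",*e[0],7); P.append(p[:2]); print("pad",np.round(e[0],1),np.round(e[1],1),p.round(1))
g=lambda im:None
s=cv2.imread("pics/scene0.png")
for e,ax,a in caps(s,(60,900)): print("scene cap",e.round(1),ax.round(1),{k:ray("scene",*e,h).round(1)[:2].tolist() for k,h in H.items()})
E
```

```text
cap [300.4 473.2] [34.7 63.2] 657.0 {'b62': [74.2, 5.5], 'b80': [79.3, 5.2], 'b98': [84.4, 4.8], 'b116': [89.5, 4.5]}
cap [442.3 289.6] [21.1 21.6] 357.0 {'b62': [399.9, -259.9], 'b80': [399.4, -255.6], 'b98': [398.9, -251.3], 'b116': [398.4, -247.0]}
cap [162.9 287. ] [15.7 16.7] 204.0 {'b62': [407.0, 260.4], 'b80': [406.4, 255.7], 'b98': [405.8, 251.0], 'b116': [405.1, 246.3]}
cap [245.5 272.4] [18.9 19. ] 279.0 {'b62': [433.4, 107.2], 'b80': [432.4, 105.2], 'b98': [431.3, 103.1], 'b116': [430.2, 101.0]}
cap [341.8 263.5] [13.7 13.9] 147.5 {'b62': [449.3, -72.8], 'b80': [448.0, -71.7], 'b98': [446.6, -70.7], 'b116': [445.3, -69.6]}
cap [423.4 152.5] [15.4 28.4] 306.0 {'b62': [662.5, -232.2], 'b80': [657.5, -228.4], 'b98': [652.5, -224.6], 'b116': [647.5, -220.9]}
[[28 30 29]
 [27 29 30]
 [27 29 30]
 [27 28 29]
 [28 29 28]
 [27 27 27]] [46 48 49 49]
pad [226.5 175.9] [32.2 33.2] [630.8 153.7   7. ]
pad [269.3 172.1] [32.1 32.7] [638.3  67.9   7. ]
pad [314.4 168.2] [31.7 32.2] [646.1 -22.9   7. ]
pad [357.9 161.7] [31.7 32.7] [ 659.3 -110.8    7. ]
scene cap [203.5 260. ] [14.4 23.8
[... 321 characters left out ...]
 [434.8, 99.3], 'b116': [449.7, 71.4]}
scene cap [347.3 158.8] [ 6.1 13.3] {'b62': [393.9, 285.9], 'b80': [409.2, 254.1], 'b98': [424.4, 222.3], 'b116': [439.7, 190.5]}
scene cap [449.5 117.6] [13.  34.7] {'b62': [525.1, 648.6], 'b80': [536.5, 606.1], 'b98': [547.9, 563.6], 'b116': [559.2, 521.1]}
scene cap [404.1 101.1] [10.3 32.3] {'b62': [371.4, 697.8], 'b80': [387.4, 653.8], 'b98': [403.3, 609.8], 'b116': [419.2, 565.8]}
scene cap [435.4  28.1] [ 30.4 149.2] {'b62': [178.5, 1513.0], 'b80': [200.1, 1444.8], 'b98': [221.8, 1376.7], 'b116': [243.4, 1308.5]}
scene cap [464.2  32.1] [ 25.5 103.4] {'b62': [298.8, 1516.4], 'b80': [316.9, 1448.2], 'b98': [335.0, 1379.9], 'b116': [353.1, 1311.7]}
```

```bash
cat >> h.py <<'E'
def go(x,y,z,yaw=-84):
    "slide/dr from the present pose to a tool-down pose"
    s=arm.read_state(); A=R.from_quat(s["ee_rot"]); a=np.deg2rad(yaw); c,n=np.cos(a),np.sin(a)
    B=R.from_matrix(np.array([[c,n,0],[n,-c,0],[0,0,-1]]))
    p=np.array(s["position"]); sl=A.inv().apply(np.array([x,y,z])-p)
    print("t",round(s["clock"],2),"pos",p.round(1),"w",round(s["gripper_width"],1),"g",round(s["grasp_force"],1),"F",np.round(s["contact_force"],1),"slide",sl.round(1),"dr",((A.inv()*B).as_rotvec(True)/8).round(2))
E
python3 -c "
from h import *
go(540,20,280)"
```

```text
t 0.15 pos [234.4 578.9 230.5] w 85.4 g 0.0 F [-0.1 -1.1  0.8] slide [493.1 403.3 -48.8] dr [ 0.01 -0.01  7.74]
```

Request:
step_arm([
  {"slide": [40, 32, -10], "dr": [0, 0, 0.6], "jaw": 85},
  {"slide": [85, 70, -20], "dr": [0, 0, 1.5], "jaw": 85},
  {"slide": [130, 107, -30], "dr": [0, 0, 2.5], "jaw": 85},
  {"slide": [175, 144, -40], "dr": [0, 0, 3.6], "jaw": 85},
  {"slide": [220, 180, -48], "dr": [0, 0, 4.7], "jaw": 85},
  {"slide": [265, 217, -48], "dr": [0, 0, 5.8], "jaw": 85},
  {"slide": [310, 254, -48], "dr": [0, 0, 6.8], "jaw": 85},
  {"slide": [350, 287, -48], "dr": [0, 0, 7.74], "jaw": 85},
])

```text
clock: 1.15
position: [451.7, 179.9, 279.3]
ee_rot: [0.742, -0.671, -0.0, -0.0]
contact_force: [0.8, 0.2, -0.5]
gripper_width: 85.3
grasp_force: 0.0
```

```bash
python3 -c "
from h import *
go(540,20,280)"
```

```text
t 1.15 pos [451.7 179.9 279.3] w 85.3 g 0.0 F [ 0.8  0.2 -0.5] slide [168.  -71.8  -0.7] dr [-0.    0.   -0.03]
```

Request:
step_arm([
  {"slide": [35, -15, 0], "dr": [0, 0, 0], "jaw": 85},
  {"slide": [80, -34, 0], "dr": [0, 0, 0], "jaw": 85},
  {"slide": [125, -53, 0], "dr": [0, 0, 0], "jaw": 85},
  {"slide": [155, -66, 0], "dr": [0, 0, 0], "jaw": 85},
  {"slide": [168, -72, 0], "dr": [0, 0, 0], "jaw": 85},
  {"slide": [168, -72, 0], "dr": [0, 0, 0], "jaw": 85},
  {"slide": [168, -72, 0], "dr": [0, 0, 0], "jaw": 85},
  {"slide": [168, -72, 0], "dr": [0, 0, 0], "jaw": 85},
])

```text
clock: 2.15
position: [540.2, 23.3, 279.5]
ee_rot: [0.744, -0.668, 0.0, -0.0]
contact_force: [0.6, 0.8, 0.0]
gripper_width: 85.1
grasp_force: 0.0
```

Run:
```python
from h import *
s=arm.read_state(); im=optics.get_image("wrist"); cv2.imwrite("pics/w1.png",im)
print(s["position"])
m=(im.max(2)<75).astype(np.uint8)
for c in cv2.findContours(m,0,1)[0]:
    if cv2.contourArea(c)>1500:
        e=cv2.fitEllipse(cv2.convexHull(c)); print("dark",np.round(e[0]),np.round(e[1]),ray("wrist",*e[0],7,s).round(1))
for e,ax,a in caps(im,(300,5000)): print("cap",e.round(1),ax.round(1),{k:ray("wrist",*e,h,s).round(1)[:2].tolist() for k,h in H.items()})
```

```text
[540.16483235  23.32071523 279.52398161]
dark [529. 438.] [210. 283.] [249.1 304.2   7. ]
dark [233. 555.] [350. 567.] [597.1 544.9   7. ]
dark [216. 293.] [57. 64.] [632.9 151.4   7. ]
dark [211. 216.] [63. 69.] [640.4  65.8   7. ]
dark [207. 122.] [70. 76.] [647.7 -24.6   7. ]
dark [194.  17.] [76. 87.] [ 660.9 -111.8    7. ]
cap [420.9 439.8] [24.3 31.1] {'b62': [401.7, 270.7], 'b80': [409.1, 254.2], 'b98': [416.5, 237.6], 'b116': [424.0, 221.0]}
cap [430.8 310.4] [35.8 42.5] {'b62': [421.1, 119.3], 'b80': [427.6, 110.3], 'b98': [434.0, 101.3], 'b116': [440.5, 92.4]}
cap [440.2  90. ] [33.1 37.3] {'b62': [451.7, -73.5], 'b80': [456.6, -72.9], 'b98': [461.6, -72.2], 'b116': [466.5, -71.5]}
cap [240.7  49.6] [ 17.6 105.6] {'b62': [610.0, -86.0], 'b80': [607.0, -84.7], 'b98': [604.0, -83.4], 'b116': [601.0, -82.1]}
```

View pics/w1.png

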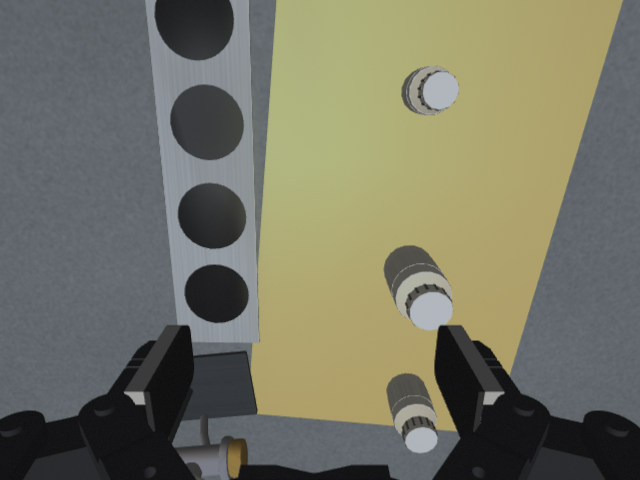

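The wrist view shows all four pads down the left, at px (216,293), (211,216), (207,122) and (194,17). The caps are at (440,90), (431,310) and (421,440). These agree with the top camera to about 2 mm, so I'll use the averages.

```bash
python3 -c "
from h import *
go(450.5,-73.2,110)"
```

```text
t 2.2 pos [540.2  23.2 279.5] w 84.9 g 0.0 F [-1.6 -0.6 -0.3] slide [ 86.3  99.5 169.5] dr [-0.    0.    0.01]
```

Request:
step_arm([
  {"slide": [20, 23, 35], "dr": [0, 0, 0], "jaw": 85},
  {"slide": [45, 52, 80], "dr": [0, 0, 0], "jaw": 85},
  {"slide": [70, 80, 125], "dr": [0, 0, 0], "jaw": 85},
  {"slide": [83, 95, 155], "dr": [0, 0, 0], "jaw": 85},
  {"slide": [86.3, 99.5, 170], "dr": [0, 0, 0], "jaw": 85},
  {"slide": [86.3, 99.5, 190], "dr": [0, 0, 0], "jaw": 85},
  {"slide": [86.3, 99.5, 215], "dr": [0, 0, 0], "jaw": 85},
  {"slide": [86.3, 99.5, 235], "dr": [0, 0, 0], "jaw": 85},
])

```text
clock: 3.2
position: [450.7, -73.4, 43.8]
ee_rot: [0.744, -0.669, 0.0, -0.0]
contact_force: [0.3, -0.7, 0.1]
gripper_width: 85.0
grasp_force: 0.0
```

Run:
```python
from h import *
go(450.5,-73.2,4)
s=arm.read_state(); im=optics.get_image("wrist"); cv2.imwrite("pics/w2.png",im)
for e,ax,a in caps(im,(300,9000)): print("cap",e.round(1),ax.round(1),ray("wrist",*e,62,s).round(1))
```

```text
t 3.2 pos [450.7 -73.4  43.8] w 85.0 g 0.0 F [ 0.3 -0.7  0.1] slide [-0.2  0.2 39.8] dr [-0.   -0.    0.01]
cap [317.3 353.3] [64.7 78.4] [451.  -75.1  62. ]
```

Request:
step_arm([
  {"slide": [1, 0, 10], "dr": [0, 0, 0], "jaw": 85},
  {"slide": [1, 0, 24], "dr": [0, 0, 0], "jaw": 85},
  {"slide": [1, 0, 34], "dr": [0, 0, 0], "jaw": 85},
  {"slide": [1, 0, 39.5], "dr": [0, 0, 0], "jaw": 85},
  {"slide": [1, 0, 39.5], "dr": [0, 0, 0], "jaw": 70},
  {"slide": [1, 0, 39.5], "dr": [0, 0, 0], "jaw": 55},
  {"slide": [1, 0, 39.5], "dr": [0, 0, 0], "jaw": 45},
  {"slide": [1, 0, 39.5], "dr": [0, 0, 0], "jaw": 30},
])

```text
clock: 4.25
position: [451.0, -74.9, 5.4]
ee_rot: [0.743, -0.669, 0.0, -0.0]
contact_force: [-0.5, 1.1, 4.4]
gripper_width: 38.4
grasp_force: 59.9
```

Request:
step_arm([
  {"slide": [0, 0, 0], "dr": [0, 0, 0], "jaw": 20},
  {"slide": [0, 0, 0], "dr": [0, 0, 0], "jaw": 20},
  {"slide": [0, 0, 0], "dr": [0, 0, 0], "jaw": 20},
  {"slide": [0, 0, 0], "dr": [0, 0, 0], "jaw": 20},
  {"slide": [0, 0, -3], "dr": [0, 0, 0], "jaw": 20},
  {"slide": [0, 0, -12], "dr": [0, 0, 0], "jaw": 20},
  {"slide": [0, 0, -30], "dr": [0, 0, 0], "jaw": 20},
  {"slide": [0, 0, -45], "dr": [0, 0, 0], "jaw": 20},
])

```text
clock: 5.25
position: [450.8, -74.9, 50.7]
ee_rot: [0.743, -0.669, 0.0, -0.0]
contact_force: [-0.2, -0.3, 0.1]
gripper_width: 38.5
grasp_force: 60.2
```

Run:
```python
from h import *
go(632,152.5,60)
im=optics.get_image("wrist"); cv2.imwrite("pics/w3.png",im)
```

```text
t 5.25 pos [450.8 -74.9  50.7] w 38.5 g 60.2 F [-0.2 -0.3  0.1] slide [-207.1 -204.1   -9.2] dr [-0.  0.  0.]
```

View pics/w3.png

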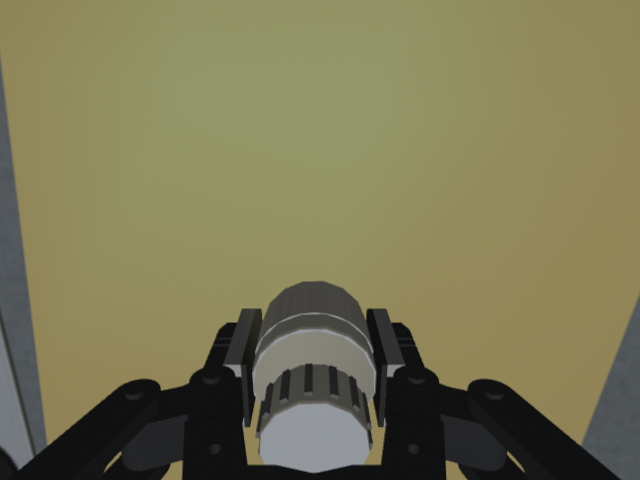

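The bottle is held cleanly between the pads, upright and centred (cap px 315,435). I'm moving it to pad1.

Request:
step_arm([
  {"slide": [-15, -15, -10], "dr": [0, 0, 0], "jaw": 20},
  {"slide": [-45, -44, -10], "dr": [0, 0, 0], "jaw": 20},
  {"slide": [-80, -79, -10], "dr": [0, 0, 0], "jaw": 20},
  {"slide": [-118, -116, -10], "dr": [0, 0, 0], "jaw": 20},
  {"slide": [-155, -153, -10], "dr": [0, 0, 0], "jaw": 20},
  {"slide": [-185, -183, -10], "dr": [0, 0, 0], "jaw": 20},
  {"slide": [-202, -199, -10], "dr": [0, 0, 0], "jaw": 20},
  {"slide": [-207, -204, -9], "dr": [0, 0, 0], "jaw": 20},
])

```text
clock: 6.3
position: [632.2, 153.5, 58.2]
ee_rot: [0.744, -0.669, -0.0, 0.0]
contact_force: [0.4, -0.5, -0.0]
gripper_width: 38.9
grasp_force: 60.3
```

Run:
```python
from h import *
go(632,152.5,13)
for n in ("wrist","top"):
    im=optics.get_image(n); cv2.imwrite(f"pics/{n}4.png",im)
```

```text
t 6.3 pos [632.2 153.5  58.2] w 38.9 g 60.3 F [ 0.4 -0.5 -0. ] slide [ 0.9  0.3 45.2] dr [0.   0.   0.01]
```

View pics/wrist4.png

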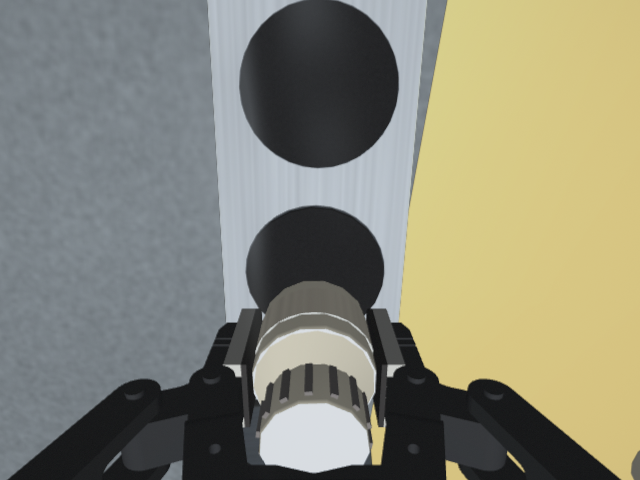

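Run:
```python
from h import *
s=arm.read_state()
for u,v in ((315,206),(319,83)):
    p=ray("wrist",u,v,7,s); print(p.round(1))
c=ray("wrist",315,206,7,s); print("pad1 centre", (c-34*np.array([np.cos(np.deg2rad(-84)),np.sin(np.deg2rad(-84)),0])).round(1))
# bottle cap top front edge in image at row ~405 -> z of cap top
p=ray("wrist",314,403,58.2-5.4+62,s); print("cap front edge",p.round(1),"-> axis",(p-14.5*np.array([np.cos(np.deg2rad(-84)),np.sin(np.deg2rad(-84)),0])).round(1))
```

```text
[635.8 117.7   7. ]
[639.8  64.3   7. ]
pad1 centre [632.3 151.5   7. ]
cap front edge [634.1 139.2 114.8] -> axis [632.6 153.6 114.8]
```

Request:
step_arm([
  {"slide": [1, 0, 8], "dr": [0, 0, 0], "jaw": 20},
  {"slide": [1.7, 0, 20], "dr": [0, 0, 0], "jaw": 20},
  {"slide": [1.7, 0, 30], "dr": [0, 0, 0], "jaw": 20},
  {"slide": [1.7, 0, 37], "dr": [0, 0, 0], "jaw": 20},
  {"slide": [1.7, 0, 41], "dr": [0, 0, 0], "jaw": 20},
  {"slide": [1.7, 0, 43], "dr": [0, 0, 0], "jaw": 20},
  {"slide": [1.7, 0, 44], "dr": [0, 0, 0], "jaw": 20},
  {"slide": [1.7, 0, 44.5], "dr": [0, 0, 0], "jaw": 20},
])

```text
clock: 7.4
position: [632.2, 150.9, 14.6]
ee_rot: [0.743, -0.669, 0.0, -0.0]
contact_force: [-0.1, -0.1, -0.5]
gripper_width: 38.5
grasp_force: 60.3
```

Request:
step_arm([
  {"slide": [-0.5, 0, 0.5], "dr": [0, 0, 0], "jaw": 20},
  {"slide": [-0.5, 0, 1], "dr": [0, 0, 0], "jaw": 20},
  {"slide": [-0.5, 0, 1.4], "dr": [0, 0, 0], "jaw": 20},
  {"slide": [-0.5, 0, 1.8], "dr": [0, 0, 0], "jaw": 20},
  {"slide": [-0.5, 0, 2.2], "dr": [0, 0, 0], "jaw": 20},
  {"slide": [-0.5, 0, 2.2], "dr": [0, 0, 0], "jaw": 20},
  {"slide": [-0.5, 0, 2.2], "dr": [0, 0, 0], "jaw": 20},
  {"slide": [-0.5, 0, 2.2], "dr": [0, 0, 0], "jaw": 20},
])

```text
clock: 8.4
position: [632.0, 151.2, 12.5]
ee_rot: [0.743, -0.669, 0.0, -0.0]
contact_force: [-2.7, -0.2, 4.5]
gripper_width: 38.4
grasp_force: 60.4
```

Request:
step_arm([
  {"slide": [0, 0, 0], "dr": [0, 0, 0], "jaw": 42},
  {"slide": [0, 0, 0], "dr": [0, 0, 0], "jaw": 48},
  {"slide": [0, 0, 0], "dr": [0, 0, 0], "jaw": 60},
  {"slide": [0, 0, 0], "dr": [0, 0, 0], "jaw": 75},
  {"slide": [0, 0, -5], "dr": [0, 0, 0], "jaw": 80},
  {"slide": [0, 0, -25], "dr": [0, 0, 0], "jaw": 80},
  {"slide": [0, 0, -60], "dr": [0, 0, 0], "jaw": 80},
  {"slide": [0, 0, -95], "dr": [0, 0, 0], "jaw": 80},
])

```text
clock: 9.4
position: [631.9, 151.2, 108.3]
ee_rot: [0.743, -0.669, 0.0, 0.0]
contact_force: [0.4, 0.2, 0.5]
gripper_width: 79.9
grasp_force: 0.0
```

Run:
```python
from h import *
s=arm.read_state(); im=optics.get_image("wrist"); cv2.imwrite("pics/w5.png",im)
for e,ax,a in caps(im,(300,9000)): print("cap",e.round(1),ax.round(1),ray("wrist",*e,69,s).round(1))
go(408,255,140)
```

```text
t 9.45 pos [635.1 152.1 114.3] w 80.2 g 0.0 F [1.6 0.  4.1] slide [-126.6  214.5  -27.6] dr [-0.07  0.01  0.01]
```

View pics/w5.png

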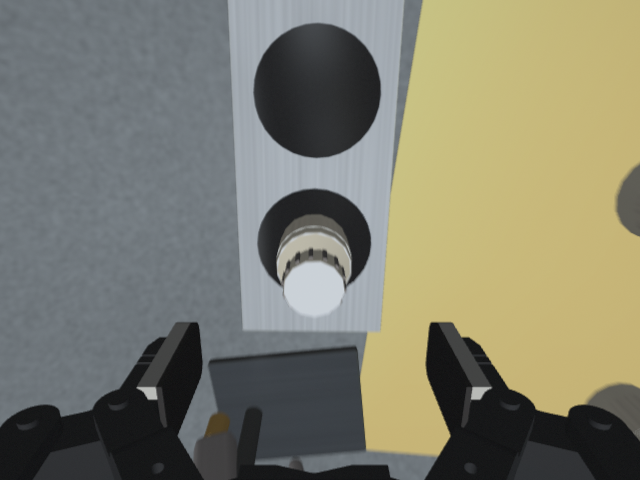

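b62 stands upright on pad1, centred on the pad disc (px 315,240). Next is b80. I'm backing off in −x before moving in +y, to keep clear of the gun.

Request:
step_arm([
  {"slide": [0, 25, -25], "dr": [0, 0, 0], "jaw": 85},
  {"slide": [0, 65, -28], "dr": [0, 0, 0], "jaw": 85},
  {"slide": [-10, 110, -28], "dr": [0, 0, 0], "jaw": 85},
  {"slide": [-40, 155, -28], "dr": [0, 0, 0], "jaw": 85},
  {"slide": [-75, 190, -28], "dr": [0, 0, 0], "jaw": 85},
  {"slide": [-108, 208, -28], "dr": [0, 0, 0], "jaw": 85},
  {"slide": [-125, 214, -28], "dr": [0, 0, 0], "jaw": 85},
  {"slide": [-126.6, 214.5, -28], "dr": [0, 0, 0], "jaw": 85},
])

```text
clock: 10.45
position: [405.4, 255.6, 135.4]
ee_rot: [0.744, -0.668, 0.0, -0.0]
contact_force: [0.3, -0.1, -0.1]
gripper_width: 85.2
grasp_force: 0.0
```

Run:
```python
from h import *
go(408,255,60)
s=arm.read_state(); im=optics.get_image("wrist"); cv2.imwrite("pics/w6.png",im)
for e,ax,a in caps(im,(300,9000)): print("cap",e.round(1),ax.round(1),ray("wrist",*e,80,s).round(1))
```

```text
t 10.45 pos [405.4 255.6 135.4] w 85.2 g 0.0 F [ 0.3 -0.1 -0.1] slide [ 0.9 -2.5 75.4] dr [-0.    0.    0.02]
cap [310.8 269.4] [57.7 62.6] [408.4 254.5  80. ]
```

Request:
step_arm([
  {"slide": [1, -2.8, 15], "dr": [0, 0, 0], "jaw": 85},
  {"slide": [1.3, -2.8, 40], "dr": [0, 0, 0], "jaw": 85},
  {"slide": [1.3, -2.8, 65], "dr": [0, 0, 0], "jaw": 85},
  {"slide": [1.3, -2.8, 90], "dr": [0, 0, 0], "jaw": 85},
  {"slide": [1.3, -2.8, 108], "dr": [0, 0, 0], "jaw": 85},
  {"slide": [1.3, -2.8, 117], "dr": [0, 0, 0], "jaw": 85},
  {"slide": [1.3, -2.8, 119], "dr": [0, 0, 0], "jaw": 85},
  {"slide": [1.3, -2.8, 119], "dr": [0, 0, 0], "jaw": 70},
])

```text
clock: 11.5
position: [408.7, 253.7, 16.5]
ee_rot: [0.743, -0.669, 0.0, -0.0]
contact_force: [-0.8, -0.9, -0.7]
gripper_width: 70.3
grasp_force: 0.0
```

Request:
step_arm([
  {"slide": [0, 0, 0], "dr": [0, 0, 0], "jaw": 60},
  {"slide": [0, 0, 0], "dr": [0, 0, 0], "jaw": 52},
  {"slide": [0, 0, 0], "dr": [0, 0, 0], "jaw": 46},
  {"slide": [0, 0, 0], "dr": [0, 0, 0], "jaw": 30},
  {"slide": [0, 0, 0], "dr": [0, 0, 0], "jaw": 25},
  {"slide": [0, 0, 0], "dr": [0, 0, 0], "jaw": 25},
  {"slide": [0, 0, 0], "dr": [0, 0, 0], "jaw": 25},
  {"slide": [0, 0, 0], "dr": [0, 0, 0], "jaw": 25},
])

```text
clock: 12.5
position: [408.2, 253.7, 16.7]
ee_rot: [0.743, -0.669, 0.0, -0.0]
contact_force: [-2.1, 0.3, 5.5]
gripper_width: 44.8
grasp_force: 60.7
```

Request:
step_arm([
  {"slide": [0, 0, -3], "dr": [0, 0, 0], "jaw": 25},
  {"slide": [0, 0, -10], "dr": [0, 0, 0], "jaw": 25},
  {"slide": [0, 0, -30], "dr": [0, 0, 0], "jaw": 25},
  {"slide": [0, 0, -60], "dr": [0, 0, 0], "jaw": 25},
  {"slide": [0, 0, -90], "dr": [0, 0, 0], "jaw": 25},
  {"slide": [0, 0, -110], "dr": [0, 0, 0], "jaw": 25},
  {"slide": [0, 0, -120], "dr": [0, 0, 0], "jaw": 25},
  {"slide": [0, 0, -120], "dr": [0, 0, 0], "jaw": 25},
])

```text
clock: 13.5
position: [408.3, 253.7, 136.5]
ee_rot: [0.743, -0.669, -0.0, -0.001]
contact_force: [-0.0, -0.3, -0.4]
gripper_width: 45.1
grasp_force: 61.3
```

```bash
python3 -c "
from h import *
go(639.7,66,140)"
```

```text
t 13.5 pos [408.3 253.7 136.5] w 45.1 g 61.3 F [-0.  -0.3 -0.4] slide [ 210.9 -210.4   -3.6] dr [-0.01  0.01  0.  ]
```

Request:
step_arm([
  {"slide": [15, -15, -4], "dr": [0, 0, 0], "jaw": 25},
  {"slide": [45, -45, -4], "dr": [0, 0, 0], "jaw": 25},
  {"slide": [82, -82, -4], "dr": [0, 0, 0], "jaw": 25},
  {"slide": [120, -120, -4], "dr": [0, 0, 0], "jaw": 25},
  {"slide": [157, -157, -4], "dr": [0, 0, 0], "jaw": 25},
  {"slide": [188, -188, -4], "dr": [0, 0, 0], "jaw": 25},
  {"slide": [206, -205, -4], "dr": [0, 0, 0], "jaw": 25},
  {"slide": [211, -210.4, -4], "dr": [0, 0, 0], "jaw": 25},
])

```text
clock: 14.5
position: [639.7, 64.5, 137.8]
ee_rot: [0.743, -0.67, -0.001, 0.001]
contact_force: [-1.2, 0.4, -0.9]
gripper_width: 44.6
grasp_force: 61.3
```

Request:
step_arm([
  {"slide": [0, 0, 10], "dr": [0, 0, 0], "jaw": 25},
  {"slide": [0, 0, 30], "dr": [0, 0, 0], "jaw": 25},
  {"slide": [0, 0, 50], "dr": [0, 0, 0], "jaw": 25},
  {"slide": [0, 0, 68], "dr": [0, 0, 0], "jaw": 25},
  {"slide": [0, 0, 80], "dr": [0, 0, 0], "jaw": 25},
  {"slide": [0, 0, 85], "dr": [0, 0, 0], "jaw": 25},
  {"slide": [0, 0, 85], "dr": [0, 0, 0], "jaw": 25},
  {"slide": [0, 0, 85], "dr": [0, 0, 0], "jaw": 25},
])

```text
clock: 15.5
position: [640.2, 65.9, 55.9]
ee_rot: [0.743, -0.669, 0.0, -0.001]
contact_force: [-0.7, 1.1, 0.2]
gripper_width: 44.9
grasp_force: 61.3
```

```bash
cat >> h.py <<'E'
def padlook(name, gz, dcap, h, w=-84):
    "wrist view with held bottle: pad far edge on its column, cap front edge -> centres along tool x"
    s=arm.read_state(); im=optics.get_image("wrist"); cv2.imwrite(f"pics/{name}.png",im)
    t=np.array([np.cos(np.deg2rad(w)),np.sin(np.deg2rad(w)),0]); m=(im.max(2)<75).astype(np.uint8)
    for c in cv2.findContours(m,0,1)[0]:
        x,y,ww,hh=cv2.boundingRect(c)
        if cv2.contourArea(c)>2000 and 250<x+ww/2<400: print("dark",(x,y,ww,hh),"ctr from far edge",(ray("wrist",x+ww/2,y,7,s)-34*t).round(1))
    return s,im
E
python3 -c "
from h import *
go(639.7,66,24.5)
padlook('w7',0,0,0)"
```

```text
t 15.5 pos [640.2  65.9  55.9] w 44.9 g 61.3 F [-0.7  1.1  0.2] slide [-0.1  0.6 31.4] dr [-0.01  0.    0.  ]
dark (2, 310, 624, 170) ctr from far edge [636.1 117.6   7. ]
dark (247, 210, 139, 102) ctr from far edge [640.4  66.4   7. ]
dark (243, 0, 160, 161) ctr from far edge [647.  -18.8   7. ]
```

View pics/w7.png

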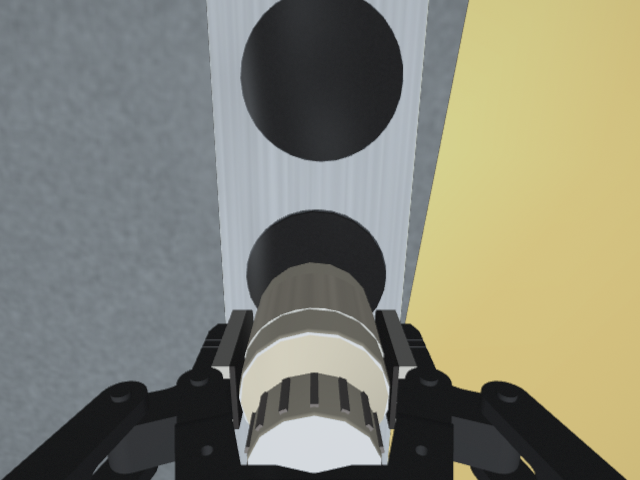

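b80 is held upright, centred over pad2 (pad column 316, bottle column 315). Lowering.

Request:
step_arm([
  {"slide": [0.3, 0, 8], "dr": [0, 0, 0], "jaw": 25},
  {"slide": [0.3, 0, 17], "dr": [0, 0, 0], "jaw": 25},
  {"slide": [0.3, 0, 24], "dr": [0, 0, 0], "jaw": 25},
  {"slide": [0.3, 0, 28], "dr": [0, 0, 0], "jaw": 25},
  {"slide": [0.3, 0, 30], "dr": [0, 0, 0], "jaw": 25},
  {"slide": [0.3, 0, 31], "dr": [0, 0, 0], "jaw": 25},
  {"slide": [0.3, 0, 31.6], "dr": [0, 0, 0], "jaw": 25},
  {"slide": [0.3, 0, 32.2], "dr": [0, 0, 0], "jaw": 25},
])

```text
clock: 16.55
position: [639.9, 65.6, 23.7]
ee_rot: [0.743, -0.669, 0.0, -0.0]
contact_force: [-1.3, -0.2, 5.1]
gripper_width: 45.1
grasp_force: 61.3
```

In contact at 5 N, so I'm releasing. The pads come up and clear, then on to b98.

Request:
step_arm([
  {"slide": [0, 0, 0], "dr": [0, 0, 0], "jaw": 48},
  {"slide": [0, 0, 0], "dr": [0, 0, 0], "jaw": 54},
  {"slide": [0, 0, 0], "dr": [0, 0, 0], "jaw": 65},
  {"slide": [0, 0, 0], "dr": [0, 0, 0], "jaw": 78},
  {"slide": [0, 0, -5], "dr": [0, 0, 0], "jaw": 82},
  {"slide": [0, 0, -25], "dr": [0, 0, 0], "jaw": 85},
  {"slide": [0, 0, -65], "dr": [0, 0, 0], "jaw": 85},
  {"slide": [0, 0, -110], "dr": [0, 0, 0], "jaw": 85},
])

```text
clock: 17.55
position: [639.3, 65.4, 133.8]
ee_rot: [0.743, -0.669, -0.0, 0.001]
contact_force: [1.1, -0.1, -0.2]
gripper_width: 85.1
grasp_force: 0.0
```

```bash
python3 -c "
from h import *
go(432.7,102,160)"
```

```text
t 17.55 pos [639.3  65.4 133.8] w 85.1 g 0.0 F [ 1.1 -0.1 -0.2] slide [-58.1 201.7 -26. ] dr [ 0.01 -0.    0.  ]
```

Request:
step_arm([
  {"slide": [-4, 15, -24], "dr": [0, 0, 0], "jaw": 85},
  {"slide": [-14, 50, -26], "dr": [0, 0, 0], "jaw": 85},
  {"slide": [-28, 100, -26], "dr": [0, 0, 0], "jaw": 85},
  {"slide": [-42, 145, -26], "dr": [0, 0, 0], "jaw": 85},
  {"slide": [-53, 183, -26], "dr": [0, 0, 0], "jaw": 85},
  {"slide": [-58, 199, -26], "dr": [0, 0, 0], "jaw": 85},
  {"slide": [-58, 201.7, -26], "dr": [0, 0, 0], "jaw": 85},
  {"slide": [-58, 201.7, -26], "dr": [0, 0, 0], "jaw": 85},
])

```text
clock: 18.55
position: [434.1, 102.3, 159.2]
ee_rot: [0.743, -0.669, 0.0, -0.0]
contact_force: [0.3, -0.3, 0.3]
gripper_width: 84.9
grasp_force: 0.0
```

Run:
```python
from h import *
s=arm.read_state(); im=optics.get_image("wrist"); cv2.imwrite("pics/w8.png",im)
for e,ax,a in caps(im,(300,9000)):
    p=ray("wrist",*e,98,s); print("cap",e.round(1),ax.round(1),p.round(1))
go(432.7,102,37)
```

```text
cap [318.5 266.5] [62.5 67.9] [433.3 101.7  98. ]
t 18.6 pos [434.2 102.2 159. ] w 85.3 g 0.0 F [-0.2 -0.6  0.2] slide [1.00e-01 1.60e+00 1.22e+02] dr [-0.01  0.    0.  ]
```

Request:
step_arm([
  {"slide": [0.4, 1, 15], "dr": [0, 0, 0], "jaw": 85},
  {"slide": [0.4, 1, 40], "dr": [0, 0, 0], "jaw": 85},
  {"slide": [0.4, 1, 68], "dr": [0, 0, 0], "jaw": 85},
  {"slide": [0.4, 1, 95], "dr": [0, 0, 0], "jaw": 85},
  {"slide": [0.4, 1, 112], "dr": [0, 0, 0], "jaw": 85},
  {"slide": [0.4, 1, 120], "dr": [0, 0, 0], "jaw": 85},
  {"slide": [0.4, 1, 122], "dr": [0, 0, 0], "jaw": 85},
  {"slide": [0.4, 1, 122], "dr": [0, 0, 0], "jaw": 72},
])

```text
clock: 19.6
position: [432.7, 101.7, 37.3]
ee_rot: [0.743, -0.669, 0.0, -0.0]
contact_force: [-0.2, 0.3, 0.8]
gripper_width: 72.5
grasp_force: 0.0
```

Request:
step_arm([
  {"slide": [0, 0, 0], "dr": [0, 0, 0], "jaw": 64},
  {"slide": [0, 0, 0], "dr": [0, 0, 0], "jaw": 57},
  {"slide": [0, 0, 0], "dr": [0, 0, 0], "jaw": 52},
  {"slide": [0, 0, 0], "dr": [0, 0, 0], "jaw": 40},
  {"slide": [0, 0, 0], "dr": [0, 0, 0], "jaw": 30},
  {"slide": [0, 0, 0], "dr": [0, 0, 0], "jaw": 30},
  {"slide": [0, 0, 0], "dr": [0, 0, 0], "jaw": 30},
  {"slide": [0, 0, 0], "dr": [0, 0, 0], "jaw": 30},
])

```text
clock: 20.6
position: [432.0, 101.5, 37.5]
ee_rot: [0.743, -0.669, 0.0, 0.0]
contact_force: [-2.7, -0.9, 4.9]
gripper_width: 50.9
grasp_force: 61.8
```

Request:
step_arm([
  {"slide": [0, 0, -3], "dr": [0, 0, 0], "jaw": 30},
  {"slide": [0, 0, -10], "dr": [0, 0, 0], "jaw": 30},
  {"slide": [0, 0, -30], "dr": [0, 0, 0], "jaw": 30},
  {"slide": [0, 0, -60], "dr": [0, 0, 0], "jaw": 30},
  {"slide": [0, 0, -90], "dr": [0, 0, 0], "jaw": 30},
  {"slide": [0, 0, -110], "dr": [0, 0, 0], "jaw": 30},
  {"slide": [0, 0, -120], "dr": [0, 0, 0], "jaw": 30},
  {"slide": [0, 0, -120], "dr": [0, 0, 0], "jaw": 30},
])

```text
clock: 21.6
position: [432.1, 101.6, 157.2]
ee_rot: [0.743, -0.669, 0.0, -0.001]
contact_force: [-0.1, -0.5, -2.0]
gripper_width: 50.7
grasp_force: 62.6
```

```bash
python3 -c "
from h import *
go(647.4,-24.3,155)"
```

```text
t 21.6 pos [432.1 101.6 157.2] w 50.7 g 62.6 F [-0.1 -0.5 -2. ] slide [ 147.8 -200.9    2.3] dr [-0.01  0.    0.  ]
```

Request:
step_arm([
  {"slide": [10, -14, 0], "dr": [0, 0, 0], "jaw": 30},
  {"slide": [31, -42, 0], "dr": [0, 0, 0], "jaw": 30},
  {"slide": [58, -79, 0], "dr": [0, 0, 0], "jaw": 30},
  {"slide": [88, -119, 0], "dr": [0, 0, 0], "jaw": 30},
  {"slide": [114, -155, 0], "dr": [0, 0, 0], "jaw": 30},
  {"slide": [134, -182, 0], "dr": [0, 0, 0], "jaw": 30},
  {"slide": [145, -197, 0], "dr": [0, 0, 0], "jaw": 30},
  {"slide": [147.8, -200.9, 0], "dr": [0, 0, 0], "jaw": 30},
])

```text
clock: 22.6
position: [647.9, -25.8, 154.5]
ee_rot: [0.743, -0.67, -0.001, 0.001]
contact_force: [-0.3, 0.2, -1.5]
gripper_width: 50.9
grasp_force: 62.7
```

Request:
step_arm([
  {"slide": [0, 0, 10], "dr": [0, 0, 0], "jaw": 30},
  {"slide": [0, 0, 30], "dr": [0, 0, 0], "jaw": 30},
  {"slide": [0, 0, 50], "dr": [0, 0, 0], "jaw": 30},
  {"slide": [0, 0, 68], "dr": [0, 0, 0], "jaw": 30},
  {"slide": [0, 0, 80], "dr": [0, 0, 0], "jaw": 30},
  {"slide": [0, 0, 85], "dr": [0, 0, 0], "jaw": 30},
  {"slide": [0, 0, 85], "dr": [0, 0, 0], "jaw": 30},
  {"slide": [0, 0, 85], "dr": [0, 0, 0], "jaw": 30},
])

```text
clock: 23.6
position: [648.0, -24.3, 72.7]
ee_rot: [0.743, -0.669, 0.001, -0.001]
contact_force: [-0.3, 0.1, -0.8]
gripper_width: 50.7
grasp_force: 62.7
```

```bash
python3 -c "
from h import *
go(647.4,-24.3,45)
padlook('w9',0,0,0)"
```

```text
t 23.6 pos [648.  -24.3  72.7] w 50.7 g 62.7 F [-0.3  0.1 -0.8] slide [-0.   0.6 27.7] dr [-0.01 -0.    0.01]
dark (0, 312, 632, 168) ctr from far edge [641.8  37.4   7. ]
dark (253, 201, 129, 88) ctr from far edge [647.6 -24.1   7. ]
dark (235, 2, 148, 157) ctr from far edge [ 660.8 -110.8    7. ]
```

Request:
step_arm([
  {"slide": [0, 0.4, 7], "dr": [0, 0, 0], "jaw": 30},
  {"slide": [0, 0.4, 15], "dr": [0, 0, 0], "jaw": 30},
  {"slide": [0, 0.4, 21], "dr": [0, 0, 0], "jaw": 30},
  {"slide": [0, 0.4, 25], "dr": [0, 0, 0], "jaw": 30},
  {"slide": [0, 0.4, 27], "dr": [0, 0, 0], "jaw": 30},
  {"slide": [0, 0.4, 27.8], "dr": [0, 0, 0], "jaw": 30},
  {"slide": [0, 0.4, 28.4], "dr": [0, 0, 0], "jaw": 30},
  {"slide": [0, 0.4, 28.9], "dr": [0, 0, 0], "jaw": 30},
])

```text
clock: 24.65
position: [646.9, -24.4, 44.6]
ee_rot: [0.743, -0.669, 0.0, 0.0]
contact_force: [-4.7, 1.1, 8.7]
gripper_width: 50.8
grasp_force: 63.0
```

Contact at 8.7 N, so I'm releasing and rising.

Request:
step_arm([
  {"slide": [0, 0, 0], "dr": [0, 0, 0], "jaw": 53},
  {"slide": [0, 0, 0], "dr": [0, 0, 0], "jaw": 58},
  {"slide": [0, 0, 0], "dr": [0, 0, 0], "jaw": 68},
  {"slide": [0, 0, 0], "dr": [0, 0, 0], "jaw": 80},
  {"slide": [0, 0, -5], "dr": [0, 0, 0], "jaw": 85},
  {"slide": [0, 0, -25], "dr": [0, 0, 0], "jaw": 85},
  {"slide": [0, 0, -65], "dr": [0, 0, 0], "jaw": 85},
  {"slide": [0, 0, -110], "dr": [0, 0, 0], "jaw": 85},
])

```text
clock: 25.65
position: [646.7, -24.5, 153.9]
ee_rot: [0.743, -0.669, -0.0, 0.001]
contact_force: [0.8, 0.1, 0.9]
gripper_width: 85.1
grasp_force: 0.0
```

```bash
python3 -c "
from h import *
go(400,-248,185)"
```

```text
t 25.65 pos [646.7 -24.5 153.9] w 85.1 g 0.0 F [0.8 0.1 0.9] slide [196.4 268.8 -30.7] dr [ 0.01 -0.    0.  ]
```

Request:
step_arm([
  {"slide": [10, 14, -28], "dr": [0, 0, 0], "jaw": 85},
  {"slide": [37, 51, -31], "dr": [0, 0, 0], "jaw": 85},
  {"slide": [73, 100, -31], "dr": [0, 0, 0], "jaw": 85},
  {"slide": [109, 149, -31], "dr": [0, 0, 0], "jaw": 85},
  {"slide": [145, 198, -31], "dr": [0, 0, 0], "jaw": 85},
  {"slide": [176, 241, -31], "dr": [0, 0, 0], "jaw": 85},
  {"slide": [193, 264, -31], "dr": [0, 0, 0], "jaw": 85},
  {"slide": [196.4, 268.8, -31], "dr": [0, 0, 0], "jaw": 85},
])

```text
clock: 26.65
position: [399.2, -248.8, 184.6]
ee_rot: [0.743, -0.67, 0.0, -0.0]
contact_force: [0.2, 0.0, -0.2]
gripper_width: 85.1
grasp_force: 0.0
```

Request:
step_arm([
  {"slide": [0, 0, 0], "dr": [0, 0, 0], "jaw": 85},
  {"slide": [0, 0, 0], "dr": [0, 0, 0], "jaw": 85},
  {"slide": [0, 0, 0], "dr": [0, 0, 0], "jaw": 85},
  {"slide": [0, 0, 0], "dr": [0, 0, 0], "jaw": 85},
  {"slide": [0, 0, 0], "dr": [0, 0, 0], "jaw": 85},
  {"slide": [0, 0, 0], "dr": [0, 0, 0], "jaw": 85},
  {"slide": [0, 0, 0], "dr": [0, 0, 0], "jaw": 85},
  {"slide": [0, 0, 0], "dr": [0, 0, 0], "jaw": 85},
])

```text
clock: 27.65
position: [400.3, -248.0, 184.0]
ee_rot: [0.743, -0.669, -0.0, 0.0]
contact_force: [0.5, 0.4, -0.1]
gripper_width: 85.0
grasp_force: 0.0
```

Run:
```python
from h import *
s=arm.read_state(); im=optics.get_image("wrist"); cv2.imwrite("pics/w10.png",im)
for e,ax,a in caps(im,(300,9000)):
    p=ray("wrist",*e,116,s); print("cap",e.round(1),ax.round(1),p.round(1))
go(400,-248,55)
```

```text
cap [317.4 261.2] [69.  74.8] [ 399.9 -248.7  116. ]
t 27.7 pos [ 400.3 -248.   184. ] w 84.7 g 0.0 F [-0.5 -0.3 -0.7] slide [ -0.    0.3 129. ] dr [-0. -0.  0.]
```

View pics/w10.png

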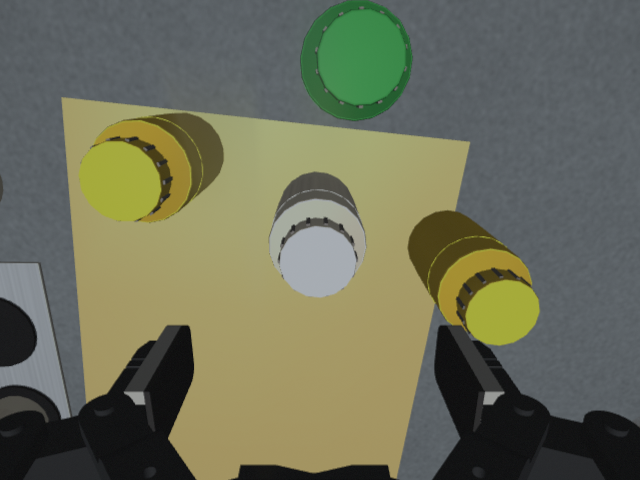

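The white b116 is at px (317,261) with yellow look-alikes either side (122,180 and 503,312). I'll check the finger clearance before descending.

Run:
```python
from h import *
s=arm.read_state(); A=R.from_quat(s["ee_rot"])
for u,v in ((122,180),(503,312),(362,57)):
    p=ray("wrist",u,v,116,s); print(p.round(1),A.inv().apply(p-np.array([399.9,-248.7,116])).round(1))
```

```text
[ 500.5 -281.4  116. ] [ 43.1 -96.6   0. ]
[ 295.4 -229.7  116. ] [-29.8 101.9  -0. ]
[ 390.6 -349.3  116. ] [99.1 19.8  0. ]
```

Request:
step_arm([
  {"slide": [0.6, 0.3, 15], "dr": [0, 0, 0], "jaw": 78},
  {"slide": [0.6, 0.3, 40], "dr": [0, 0, 0], "jaw": 78},
  {"slide": [0.6, 0.3, 68], "dr": [0, 0, 0], "jaw": 78},
  {"slide": [0.6, 0.3, 95], "dr": [0, 0, 0], "jaw": 78},
  {"slide": [0.6, 0.3, 115], "dr": [0, 0, 0], "jaw": 78},
  {"slide": [0.6, 0.3, 125], "dr": [0, 0, 0], "jaw": 78},
  {"slide": [0.6, 0.3, 129], "dr": [0, 0, 0], "jaw": 78},
  {"slide": [0.6, 0.3, 129], "dr": [0, 0, 0], "jaw": 74},
])

```text
clock: 28.7
position: [400.4, -248.7, 55.3]
ee_rot: [0.743, -0.669, 0.0, -0.0]
contact_force: [-0.6, -0.4, 0.0]
gripper_width: 74.1
grasp_force: 0.0
```

Request:
step_arm([
  {"slide": [0, 0, 0], "dr": [0, 0, 0], "jaw": 68},
  {"slide": [0, 0, 0], "dr": [0, 0, 0], "jaw": 63},
  {"slide": [0, 0, 0], "dr": [0, 0, 0], "jaw": 58},
  {"slide": [0, 0, 0], "dr": [0, 0, 0], "jaw": 45},
  {"slide": [0, 0, 0], "dr": [0, 0, 0], "jaw": 35},
  {"slide": [0, 0, 0], "dr": [0, 0, 0], "jaw": 35},
  {"slide": [0, 0, 0], "dr": [0, 0, 0], "jaw": 35},
  {"slide": [0, 0, 0], "dr": [0, 0, 0], "jaw": 35},
])

```text
clock: 29.7
position: [399.2, -248.6, 55.6]
ee_rot: [0.743, -0.669, -0.001, 0.001]
contact_force: [-3.7, 0.0, 6.1]
gripper_width: 57.2
grasp_force: 62.7
```

Request:
step_arm([
  {"slide": [0, 0, -3], "dr": [0, 0, 0], "jaw": 35},
  {"slide": [0, 0, -10], "dr": [0, 0, 0], "jaw": 35},
  {"slide": [0, 0, -30], "dr": [0, 0, 0], "jaw": 35},
  {"slide": [0, 0, -60], "dr": [0, 0, 0], "jaw": 35},
  {"slide": [0, 0, -95], "dr": [0, 0, 0], "jaw": 35},
  {"slide": [0, 0, -120], "dr": [0, 0, 0], "jaw": 35},
  {"slide": [0, 0, -135], "dr": [0, 0, 0], "jaw": 35},
  {"slide": [0, 0, -138], "dr": [0, 0, 0], "jaw": 35},
])

```text
clock: 30.7
position: [400.6, -248.5, 194.0]
ee_rot: [0.743, -0.669, 0.001, -0.001]
contact_force: [0.0, -0.0, -2.6]
gripper_width: 56.9
grasp_force: 64.5
```

```bash
python3 -c "
from h import *
go(660.2,-111.2,191)"
```

```text
t 30.7 pos [ 400.6 -248.5  194. ] w 56.9 g 64.5 F [ 0.  -0.  -2.6] slide [-109.3 -272.6    3.7] dr [-0.02 -0.    0.  ]
```

Request:
step_arm([
  {"slide": [-7, -18, 0], "dr": [0, 0, 0], "jaw": 35},
  {"slide": [-22, -55, 0], "dr": [0, 0, 0], "jaw": 35},
  {"slide": [-43, -106, 0], "dr": [0, 0, 0], "jaw": 35},
  {"slide": [-65, -161, 0], "dr": [0, 0, 0], "jaw": 35},
  {"slide": [-85, -212, 0], "dr": [0, 0, 0], "jaw": 35},
  {"slide": [-99, -248, 0], "dr": [0, 0, 0], "jaw": 35},
  {"slide": [-107, -267, 0], "dr": [0, 0, 0], "jaw": 35},
  {"slide": [-109.3, -272.6, 0], "dr": [0, 0, 0], "jaw": 35},
])

```text
clock: 31.7
position: [660.5, -109.7, 190.5]
ee_rot: [0.744, -0.668, -0.001, 0.001]
contact_force: [-0.2, -0.7, -2.7]
gripper_width: 56.8
grasp_force: 64.7
```

Request:
step_arm([
  {"slide": [0, 0, 10], "dr": [0, 0, 0], "jaw": 35},
  {"slide": [0, 0, 30], "dr": [0, 0, 0], "jaw": 35},
  {"slide": [0, 0, 55], "dr": [0, 0, 0], "jaw": 35},
  {"slide": [0, 0, 78], "dr": [0, 0, 0], "jaw": 35},
  {"slide": [0, 0, 92], "dr": [0, 0, 0], "jaw": 35},
  {"slide": [0, 0, 99], "dr": [0, 0, 0], "jaw": 35},
  {"slide": [0, 0, 100], "dr": [0, 0, 0], "jaw": 35},
  {"slide": [0, 0, 100], "dr": [0, 0, 0], "jaw": 35},
])

```text
clock: 32.7
position: [660.3, -111.3, 93.9]
ee_rot: [0.743, -0.669, 0.001, -0.001]
contact_force: [0.1, -1.2, -3.1]
gripper_width: 56.9
grasp_force: 64.7
```

```bash
python3 -c "
from h import *
go(660.2,-111.2,62.6)
padlook('w11',0,0,0)"
```

```text
t 32.7 pos [ 660.3 -111.3   93.9] w 56.9 g 64.7 F [ 0.1 -1.2 -3.1] slide [-0.1  0.1 31.3] dr [-0.01 -0.    0.  ]
dark (0, 313, 639, 167) ctr from far edge [650.6 -37.9   7. ]
dark (256, 190, 119, 71) ctr from far edge [ 661. -112.    7.]
```

View pics/w11.png

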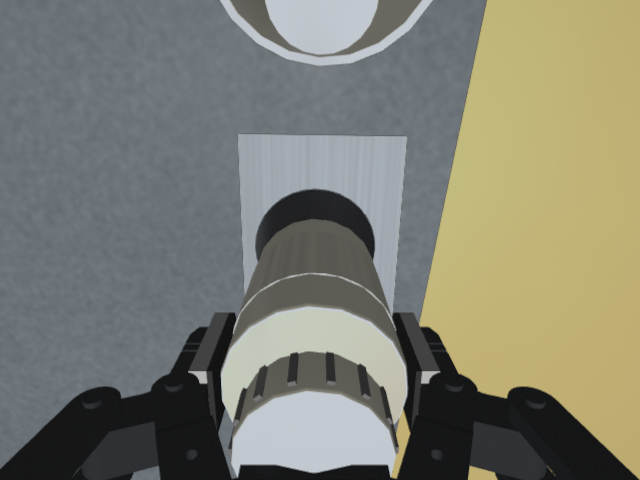

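b116 is over pad4, aligned with it (pad column 316, bottle 315), and the cup is clear beyond. Lowering.

Request:
step_arm([
  {"slide": [0.4, -0.2, 7], "dr": [0, 0, 0], "jaw": 35},
  {"slide": [0.4, -0.2, 16], "dr": [0, 0, 0], "jaw": 35},
  {"slide": [0.4, -0.2, 23], "dr": [0, 0, 0], "jaw": 35},
  {"slide": [0.4, -0.2, 27.5], "dr": [0, 0, 0], "jaw": 35},
  {"slide": [0.4, -0.2, 29.8], "dr": [0, 0, 0], "jaw": 35},
  {"slide": [0.4, -0.2, 30.8], "dr": [0, 0, 0], "jaw": 35},
  {"slide": [0.4, -0.2, 31.4], "dr": [0, 0, 0], "jaw": 35},
  {"slide": [0.4, -0.2, 31.8], "dr": [0, 0, 0], "jaw": 35},
])

```text
clock: 33.75
position: [659.9, -111.8, 62.6]
ee_rot: [0.743, -0.669, 0.0, 0.0]
contact_force: [-4.5, -0.3, 5.5]
gripper_width: 56.7
grasp_force: 64.8
```

Request:
step_arm([
  {"slide": [0, 0, 0], "dr": [0, 0, 0], "jaw": 59},
  {"slide": [0, 0, 0], "dr": [0, 0, 0], "jaw": 64},
  {"slide": [0, 0, 0], "dr": [0, 0, 0], "jaw": 72},
  {"slide": [0, 0, 0], "dr": [0, 0, 0], "jaw": 82},
  {"slide": [0, 0, -5], "dr": [0, 0, 0], "jaw": 85},
  {"slide": [0, 0, -25], "dr": [0, 0, 0], "jaw": 85},
  {"slide": [0, 0, -65], "dr": [0, 0, 0], "jaw": 85},
  {"slide": [0, 0, -110], "dr": [0, 0, 0], "jaw": 85},
])

```text
clock: 34.75
position: [659.6, -111.6, 172.0]
ee_rot: [0.743, -0.669, -0.0, 0.0]
contact_force: [0.6, -0.0, -0.2]
gripper_width: 85.2
grasp_force: 0.0
```

Request:
step_arm([
  {"slide": [0, 15, -20], "dr": [0, 0, 0], "jaw": 85},
  {"slide": [0, 50, -40], "dr": [0, 0, 0], "jaw": 85},
  {"slide": [0, 100, -50], "dr": [0, 0, 0], "jaw": 85},
  {"slide": [0, 150, -50], "dr": [0, 0, 0], "jaw": 85},
  {"slide": [0, 200, -50], "dr": [0, 0, 0], "jaw": 85},
  {"slide": [0, 225, -50], "dr": [0, 0, 0], "jaw": 85},
  {"slide": [0, 230, -50], "dr": [0, 0, 0], "jaw": 85},
  {"slide": [0, 230, -50], "dr": [0, 0, 0], "jaw": 85},
])

```text
clock: 35.75
position: [431.9, -135.8, 221.8]
ee_rot: [0.743, -0.669, 0.001, -0.001]
contact_force: [-0.8, 0.1, 0.3]
gripper_width: 84.7
grasp_force: 0.0
```

Run:
```python
from h import *
a=optics.get_image("top"); b=optics.get_image("scene")
cv2.imwrite("pics/end.png",np.vstack([cv2.resize(a[100:240,100:480],(760,280)),cv2.resize(b[90:400,250:640],(377,300)) if 0 else cv2.copyMakeBorder(cv2.resize(b[90:400,250:640],(377,300)),0,0,0,383,0)]))
P=[(631,153.4),(638.4,67.6),(646.3,-23.4),(659.3,-111.2)]
for e,ax,ar in caps(a,(80,900)):
    for h,p in zip((62,80,98,116),P):
        q=ray("top",*e,h+7)[:2]
        if np.hypot(*(q-p))<25: print(h,q.round(1),(q-p).round(1),ax.round(1))
```

```text
(no output)
```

View pics/end.png

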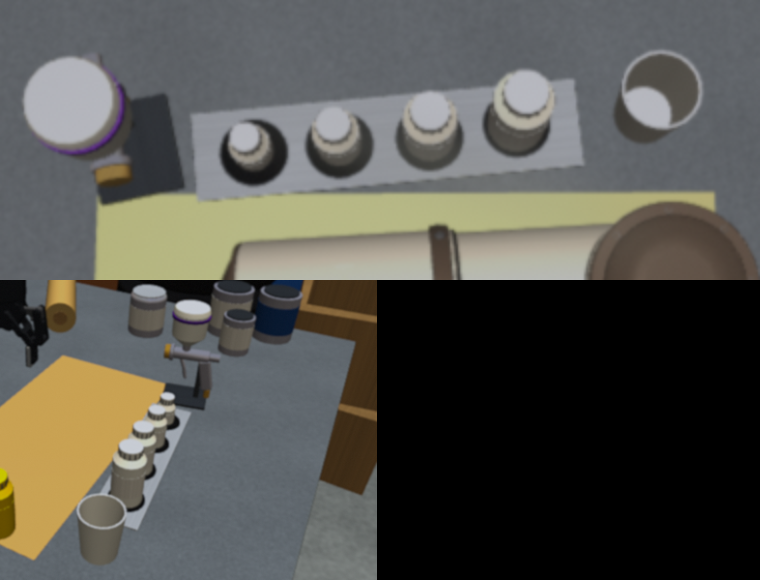

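All four stand upright in order, each on its pad, with the gun and cup untouched. One numeric check of the centring, reading the caps from this view at (221.5,168.5), (266.5,163.5), (315,156) and (363,146).

Run:
```python
from h import *
P=[(631,153.4),(638.4,67.6),(646.3,-23.4),(659.3,-111.2)]
for h,p,c in zip((62,80,98,116),P,((221.5,168.5),(266.5,163.5),(315,156),(363,146))):
    print(h,(ray("top",*c,h+7)[:2]-p).round(1))
```

```text
62 [-0.6  0.7]
80 [-3.1 -0.2]
98 [-1.8  0.3]
116 [-1.3  1.1]
```

All four are within about 3 mm of their pad centres, so I'm handing in.

```bash
python3 -c "
from bench import arm
print(arm.job_done())"
```

```text
the job is handed in; nothing more can be done
None
```

The four white bottles stand upright on the pads in size order, smallest nearest the spray gun, each within about 3 mm of its pad centre by the top camera; the gun and cup were left where they stood, and the job was handed in at about 36 s.

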